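# Hold the gear cover over the mill housing for its screws

## Robot

A 7-joint arm with a two-finger parallel gripper is mounted at the origin on the work surface. World frame = base frame: x ahead of the robot, y to its left, z up, the work surface at z = 0. Lengths are in m, angles in rad, forces in N, time in s.
With the tool pointing down it reaches from about 0.425 to 0.925 m from the base axis. Payload 6.8 kg.
Tool frame: the origin (TCP) lies midway between the tips of the shut fingers; the grasp point (between the pads) lies 19 mm behind it (grasp_offset is the distance from the TCP to the grasp point, in m); z points along the fingers, y is the line along which they close (so a half turn about z gives the same grasp; the last joint's range is limited). The gripper opens to 88 mm and grips with 3 to 60 N. Pads are 20 mm wide; open, the fingers measure 115 mm over their backs; the gripper's body (75 mm by 178 mm) begins 61 mm behind the grasp point.
Start: joints at [-1.356, 0.477, 0.022, 1.555, -0.011, 1.109, -0.083], TCP at [0.214, 0.64, 0.223] pointing down, gripper open.
Joint ranges: [-2.96, 2.96], [-0.34, 2.1], [-1.41, 1.46], [0.24, 2.44], [-1.37, 4.51], [0.17, 1.92], [-2.96, 2.96]. Speed limits (rad/s): [2.39, 2.39, 3.14, 3.14, 3.14, 3.14, 3.14].

## Interface

Orientations are given as a unit quaternion [w, x, y, z].
In Python, from bench import * gives the robot as it stands. The module is installed in compiled form; this text tells all that it offers.
- The arm moves only by the tool arm_command, never from a script. Its argument "deltas" is a list of rows, each an object of numbers: "fingers": the finger opening in mm, from 0 to 87.8; "dx", "dy", "dz": the shift along the tool's x, y, z in mm; "ax", "ay", "az": the turn, a rotation vector about the tool's x, y, z in degrees. In form: [{"fingers": .., "dx": .., "dy": .., "dz": .., "ax": .., "ay": .., "az": ..}, ...]. A call has 1 to 8 rows; each row is the pose to reach, as a shift and turn from the pose commanded when the call began, along the tool's axes at that moment; what a row does not reach only later rows make up. A row lasts 1/10 s, in which the tool goes at most 50 mm and 8.59 degrees, less where a joint would pass 70% of its speed; a pose out of reach is approached as far as the arm can. A call with a gripper value outside its range is refused whole. The fingers move at their own pace and stop on an object; "squeeze" is the grip in N (left out, the last holds). Time passes only in rows, so rows that repeat a pose let the fingers close. It gives the time, the measured TCP pose, the force, the opening and the grip force at its end, in the units of the state.
- observe(): the state, without advancing time (a new reading comes with each control period).
- snapshot(name): name is "side" or "top"; returns the picture (420x560x3 uint8, red, green, blue); there is no depth.
- camera_model(name): a dict with "fov_y" (degrees; the focal length in pixels is half the picture's height over the tangent of half this angle, whatever the lens; pixels are square), "cx", "cy" (the principal point, pixels), "dist_coeffs" ([k1, k2, p1, p2, k3] as OpenCV has them; the pictures are not rectified), "R" (3x3) and "t" (3): a world point X has camera coordinates R X + t. Camera axes: x right, y down, z forward; pixel columns grow to the right and rows downward; lengths in m; the calibration is good to about 2 mm. A picture is of the moment at which its call begins. camera_model takes no time and is no camera call.
- sign_off(): hands the job in; it is judged then, once.
The state is a dict: "time": time; "joint_pos": joint angles; "joint_velocities": joint speeds; "effort": joint torques, N m; "tcp_pos": TCP position; "tcp_rot": TCP orientation; "force": force on the tool from outside, world axes, zero at the start; "moment": the same for the moment, N m; "opening": finger opening in m; "gripper_force": force on a finger pad.
Only numpy, scipy, OpenCV 4.12 (cv2) and the standard library are available. Lean on these libraries where they do the work, as an engineer would, in place of code of your own. Each camera call takes 0.05 s, during which the arm holds its last target. There are 200 camera calls.

## Task

Turn the knob of the swivel clamp on the dark work fixture, either way, until its steel bar is swung well clear of the aluminium cover plate, then lift the cover out by its rib and carry it to the open grey gear housing. Finish while still holding the cover level and still, hovering about 10 mm above the housing's top without resting on anything, its four corner holes lined up over the four threaded holes so that I can start the screws; do not put it down or let go. Leave the jar, screwdriver and hammer where they are.

Things in the scene. Friction and masses are not known exactly. Their poses are not given: they have to be found in the camera images.
- fixture: Dark steel block fixed to the bench, 25 mm high, x -75 to +125 mm, y +-58 mm from its origin, which is on the bench under the middle of the nest where the cover lies; z up. Eight 6 mm dowel pins standing 3.5 mm above the block outline the nest, about 2.5 mm play round the cover. Clamp pivot at x +99 mm, y 0.
- clamp (a joint): Swivel clamp angle, rad, about vertical, positive anticlockwise from above, range +-1.6, starts within +-0.25. At 0 its steel bar (14 mm wide, 8 thick, reaching 50 mm from the pivot) points along the fixture's -x over the cover's end, 1.5 mm above it; beyond +-1.05 it is clear of the cover. Stays where left (friction 0.05 N m).
- clamp_grip (a point): Where to grip the clamp's knob, on its pivot axis, 66.5 mm above the bench. The knob is an upright black bar grip 42 mm long, 12 mm thick, 44 to 78 mm above the bench, lengthwise along the steel bar below it, with which it turns (x axis along the knob; the steel bar points to -x).
- cover: Loose aluminium plate 130 (x) x 90 (y) x 6 mm, 0.25 to 0.45 kg, a 12 mm through hole at each corner (x +-52, y +-33 mm). Origin: centre of its underside, z up. A grip rib stands mid-top, 48 mm long (x), 12 mm thick (y), 6 to 40 mm above the underside. Starts in the fixture's nest, underside 25 mm above the bench, x along the fixture's x. Same after half a turn.
- cover_grip (a point): Point in the middle of the cover's rib, 29 mm above the cover's underside, where it can be gripped from above with the fingers closing across the rib (along the cover's y).
- hole0 (a point): Centre of the cover's corner hole at x = +52, y = +33 mm, on the underside.
- hole2 (a point): Centre of the corner hole across the diagonal of the cover at x = -52, y = -33 mm, on the underside.
- housing: Grey gear housing fixed to the bench, open at the top, two brass gears inside below the rim: top face 130 (x) x 90 (y) mm, 70 mm high, foot 146 x 104 mm. Origin: centre of its underside, z up. Four 6 mm threaded holes in the corners of the top face, at x +-52, y +-33 mm. A short shaft stub sticks out of its +y side to 62 mm.
- housing_top (a point): Centre of the housing's top face, 70 mm above the bench; axes as the housing.
- tapped0 (a point): Mouth of the housing's threaded hole at x = +52, y = +33 mm.
- tapped2 (a point): Mouth of the threaded hole across the diagonal at x = -52, y = -33 mm.
- jar: Bystander: small closed jar, 44 mm across, 55 mm high, origin at its underside. Leave alone.
- screwdriver: Bystander: screwdriver lying on the bench. Leave alone.
- hammer: Bystander: small steel hammer with a wooden handle lying on the bench. Leave alone.
Not all that is in view belongs to the job. Leave any orange or turquoise look-alike of the fixture alone. Several things have the shape of the cover; the one meant has the colours described above.

How it is judged:
On the way, in this order (a step that is already met when the one before it is completed fails the run):
1. the clamp's bar is swung clear of the cover, which still lies in the fixture ((value of joint clamp above 1.05 rad or value of joint clamp below -1.05 rad) and z of cover in the frame of fixture below 0.035 m), for 0.2 s.
2. the cover is lifted out of the fixture in the gripper (z of cover in the frame of fixture above 0.05 m and contact force between the fingers and cover above 1 N), for 0.2 s.
At the end, for the whole second after the job is handed in: Gripper holds the cover, underside 4 to 20 mm above the housing top, tilt under 0.07 rad, still (20 mm/s, 0.1 rad/s), touching neither housing, fixture nor bystanders; corner holes within 3 mm (horizontally) of the threaded holes, either way round (((horizontal distance between hole0 and tapped0 below 0.003 m and horizontal distance between hole2 and tapped2 below 0.003 m) or (horizontal distance between hole0 and tapped2 below 0.003 m and horizontal distance between hole2 and tapped0 below 0.003 m)) and z of cover in the frame of housing_top between 0.004 and 0.02 m and angle between cover's own z axis and vertical below 0.07 rad and linear speed of cover below 0.02 m/s and angular speed of cover below 0.1 rad/s and contact force between the fingers and cover above 1 N and contact force between cover and housing below 0.05 N and contact force between cover and fixture below 0.05 N and contact force between cover and jar below 0.05 N and contact force between cover and screwdriver below 0.05 N and contact force between cover and hammer below 0.05 N); the arm keeps its last pose, push and grip.
It fails at once if the jar is disturbed (moved over 30 mm) (distance of jar from where it was at the start of the episode above 0.03 m).
It fails at once if the screwdriver is disturbed (moved over 30 mm) (distance of screwdriver from where it was at the start of the episode above 0.03 m).
It fails at once if the hammer is disturbed (moved over 30 mm) (distance of hammer from where it was at the start of the episode above 0.03 m).
It also fails if it takes over 54 s, if anything falls off the work surface, if the arm or the gripper's body presses on something with over 40 N, if the wrist force passes 120 N, or if a joint passes its speed limit or range.

## Working session

There is one attempt and no reset: what is moved stays moved. The work goes in short steps, Python scripts to look and compute and a tool call to move; the robot and the scene stay as the last step left them, time stands still between calls to the robot, and variables do not carry over. Pictures are saved under pics/ and viewed, at most 10 in all, crops included, and the job is handed in when it is done.

Besides the shell and the picture viewer there is one more tool, called after "Request:" by a JSON object that holds its "fn" and its "kwargs". arm_command: Moves the arm, as the interface text tells. Its arguments: {"type":"object","properties":{"deltas":{"type":"array","items":{"type":"object","properties":{"fingers":{"type":"number"},"dx":{"type":"number"},"dy":{"type":"number"},"dz":{"type":"number"},"ax":{"type":"number"},"ay":{"type":"number"},"az":{"type":"number"}}}},"squeeze":{"type":"number"}},"required":["deltas"]}

```bash
mkdir -p pics; cat > h.py <<'E'
from bench import *
import numpy as np, cv2
def snap(c,n):
    im=snapshot(c); cv2.imwrite(f'pics/{n}.png',im[:,:,::-1]); return im
def K(c):
    m=camera_model(c); f=210/np.tan(np.radians(m['fov_y'])/2)
    return np.array([[f,0,m['cx']],[0,f,m['cy']],[0,0,1]]),np.array(m['dist_coeffs'],float),np.array(m['R']),np.array(m['t'])
def cast(c,px,z):
    k,d,R,t=K(c); p=cv2.undistortPoints(np.array(px,float).reshape(-1,1,2),k,d)[:,0]
    r=np.c_[p,np.ones(len(p))]@R; o=-R.T@t
    return o+r*((z-o[2])/r[:,2])[:,None]
def proj(c,X):
    k,d,R,t=K(c); return cv2.projectPoints(np.array(X,float).reshape(-1,1,3),cv2.Rodrigues(R)[0],t,k,d)[0][:,0]
E
python3 - <<'E'
from h import *
for c in('top','side'):
    snap(c,c+'0'); k,d,R,t=K(c); print(c,k[0,0],-R.T@t,d)
s=observe(); print(s['time'],s['tcp_pos'],s['tcp_rot'],s['force'],s['opening'])
E
```

```text
top 430.8919325540076 [0.4019281  0.01856667 1.30213281] [-0.01587818  0.          0.          0.          0.        ]
side 537.4025895205709 [ 0.06293612 -1.0833539   1.26149569] [-0.09779717  0.          0.          0.          0.        ]
0.1 [0.21398053 0.63962672 0.22177249] [-6.27904250e-05  1.60699189e-01  9.87003082e-01 -8.25831773e-04] [ 0.23050978 -0.10425444 -0.14969862] 0.0878557883773106
```

View pics/top0.png

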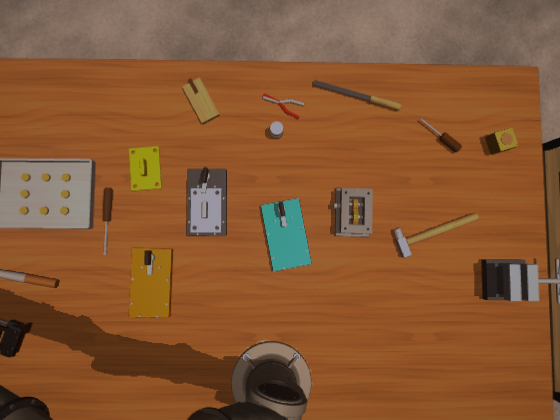

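View pics/side0.png

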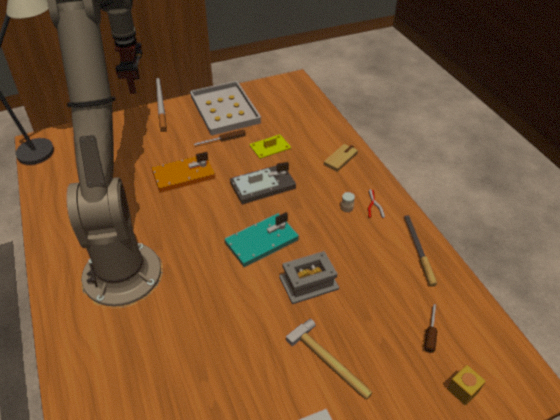

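The top view shows the dark fixture with the silver cover at about (207,202), its knob near (205,175), and the housing at (354,212). The orange and turquoise decoys are at (150,283) and (286,235). I'll zoom in on the two that matter.

```bash
python3 - <<'E'
from h import *
T=cv2.imread('pics/top0.png');S=cv2.imread('pics/side0.png')
def cr(I,x,y,w=80,h=60): return cv2.resize(I[y:y+h,x:x+w],(400,300),interpolation=cv2.INTER_CUBIC)
a=cr(T,160,162,107,80);b=cr(T,310,175,80,60);c=cr(S,223,150,80,60);d=cr(S,270,248,80,60)
cv2.imwrite('pics/crops.png',np.vstack([np.hstack([a,b]),np.hstack([c,d])]))
# housing corners top view mask: pixels grey (low sat) in window
def blob(I,x0,y0,x1,y1,fn):
    hsv=cv2.cvtColor(I,cv2.COLOR_BGR2HSV); m=fn(hsv).astype(np.uint8); w=np.zeros_like(m); w[y0:y1,x0:x1]=m[y0:y1,x0:x1]
    cs,_=cv2.findContours(w,cv2.RETR_EXTERNAL,cv2.CHAIN_APPROX_NONE); return max(cs,key=cv2.contourArea)
grey=lambda h:(h[...,1]<100)
c=blob(T,175,160,240,245,grey); r=cv2.minAreaRect(c); print('fixture block',r, cast('top',cv2.boxPoints(r),.025).round(4).tolist())
c=blob(T,175,160,240,245,lambda h:(h[...,1]<100)&(h[...,2]>120)); r=cv2.minAreaRect(c); print('cover',r, cast('top',cv2.boxPoints(r),.031).round(4).tolist())
c=blob(T,320,180,385,245,grey); r=cv2.minAreaRect(c); print('housing',r, cast('top',cv2.boxPoints(r),.07).round(4).tolist())
E
```

```text
fixture block ((206.49998474121094, 201.49996948242188), (38.99999237060547, 66.99998474121094), 0.0) [[0.4291, 0.2502, 0.025], [0.6287, 0.2547, 0.025], [0.6298, 0.1386, 0.025], [0.4298, 0.1356, 0.025]]
cover ((205.0, 208.5), (51.0, 30.0), 90.0) [[0.5828, 0.2437, 0.031], [0.5836, 0.1551, 0.031], [0.4325, 0.1527, 0.031], [0.432, 0.2404, 0.031]]
housing ((352.66314697265625, 211.9638671875), (37.79701232910156, 48.19861602783203), 1.548157811164856) [[0.4292, -0.1748, 0.07], [0.5684, -0.1793, 0.07], [0.5665, -0.2894, 0.07], [0.4269, -0.2839, 0.07]]
```

View pics/crops.png

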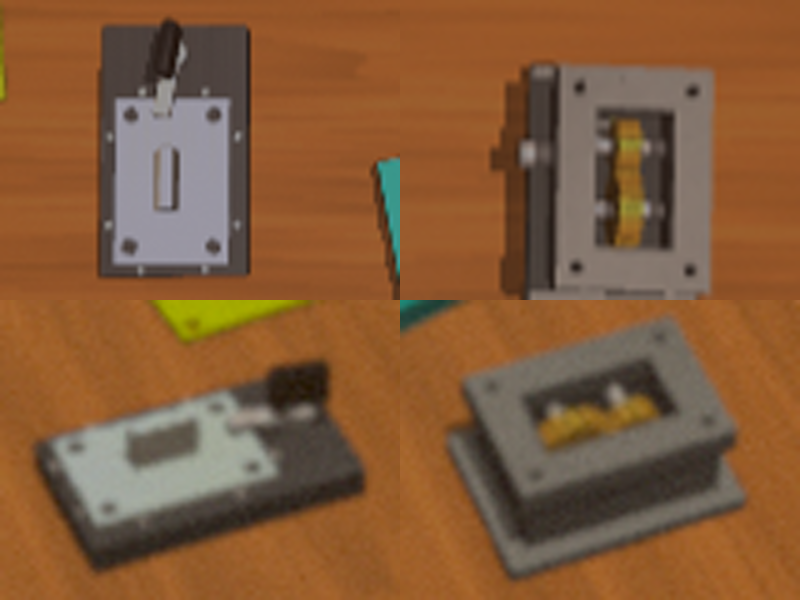

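The crops show the cover's four holes, the rib, the bar and knob leaning slightly, and the housing's four tapped holes, all clearly visible in both views. I'll take sub-pixel centroids next.

```bash
cat >> h.py <<'E'
def dark(im,pts,r=3):
    g=im.mean(2) if im.ndim==3 else im; out=[]
    for x,y in pts:
        for _ in range(3):
            xi,yi=int(round(x)),int(round(y)); w=g[yi-r:yi+r+1,xi-r:xi+r+1]
            Y,X=np.mgrid[yi-r:yi+r+1,xi-r:xi+r+1]; wt=np.clip(np.percentile(w,60)-10-w,0,None)
            wt=wt*(np.hypot(X-xi,Y-yi)<r+.6)
            x,y=(X*wt).sum()/wt.sum(),(Y*wt).sum()/wt.sum()
        out.append((x,y))
    return np.array(out)
def fit(P):  # rows order ++,+-,-+,-- in body frame
    B=np.array([[52,33],[52,-33],[-52,33],[-52,-33]])/1000; c=P[:,:2].mean(0); Q=P[:,:2]-c
    a=np.arctan2((B[:,0]*Q[:,1]-B[:,1]*Q[:,0]).sum(),(B*Q).sum())
    R=np.array([[np.cos(a),-np.sin(a)],[np.sin(a),np.cos(a)]])
    return c,a,np.abs(Q-B@R.T).max()
E
python3 - <<'E'
from h import *
T=cv2.imread('pics/top0.png');S=cv2.imread('pics/side0.png')
# cover: x forward => ++ is far-left in top view; housing: long axis: which?
cov={'top':[(195,192.5),(217,192.5),(194.3,227.4),(216.7,227.4)],'side':[(266.4,171.4),(274.2,183.4),(238.2,179.2),(244.8,191.6)]}
hou={'top':[(346,192.4),(368.4,193.2),(345.4,228.4),(368,229)],'side':[(321.6,255.4),(331.6,271.8),(288,265.2),(297.2,282.8)]}
for c,I in(('top',T),('side',S)):
    for n,d,z in(('cover',cov,.031),('housing',hou,.07)):
        p=dark(I,d[c]); P=cast(c,p,z); print(c,n,p.round(1).tolist(),[np.round(v,4) for v in fit(P)])
print('bar end', cast('top',[(203.1,192.1)],.0405), cast('side',[(223+232/5,150+120/5)],.0405))
print('knob ends top', cast('top',[(160+150/3.74,162+78/3.75),(160+175/3.74,162+22/3.75)],.06))
print('knob top side ends', cast('side',[(223+267/5,150+73/5),(223+326/5,150+63/5)],.078))
from scipy.spatial.transform import Rotation as Ro
s=observe();q=s['tcp_rot'];print(Ro.from_quat([q[1],q[2],q[3],q[0]]).as_matrix().round(3))
E
```

```text
top cover [[194.5, 192.2], [216.7, 192.1], [194.1, 227.3], [216.6, 227.3]] [array([0.5039, 0.1965]), np.float64(0.01), np.float64(0.0003)]
top housing [[345.5, 192.0], [368.0, 192.8], [344.8, 228.0], [367.5, 228.7]] [array([ 0.5023, -0.2428]), np.float64(-0.0265), np.float64(0.0001)]
side cover [[266.8, 166.7], [274.6, 187.6], [236.4, 175.6], [245.7, 198.4]] [array([0.5036, 0.1901]), np.float64(-0.0022), np.float64(0.0298)]
side housing [[321.6, 255.0], [332.6, 276.7], [287.9, 264.9], [297.4, 287.7]] [array([ 0.498 , -0.2538]), np.float64(-0.0492), np.float64(0.0095)]
bar end [[0.5548335  0.20312631 0.0405    ]] [[0.55668014 0.1991906  0.0405    ]]
knob ends top [[0.57949694 0.20944062 0.06      ]
 [0.62341193 0.19098574 0.06      ]]
knob top side ends [[0.5809839  0.19487146 0.078     ]
 [0.62174199 0.18900831 0.078     ]]
[[-0.948  0.317 -0.   ]
 [ 0.317  0.948 -0.002]
 [-0.    -0.002 -1.   ]]
```

Request:
{"fn": "arm_command", "kwargs": {"deltas": [{"fingers": 87,"dx": -43,"dy": -25,"dz": 8,"az": -2},{"fingers": 87,"dx": -85,"dy": -50,"dz": 16,"az": -4},{"fingers": 87,"dx": -128,"dy": -74,"dz": 24,"az": -6},{"fingers": 87,"dx": -170,"dy": -99,"dz": 32,"az": -8},{"fingers": 87,"dx": -212,"dy": -124,"dz": 40,"az": -10},{"fingers": 87,"dx": -255,"dy": -149,"dz": 48,"az": -10.5},{"fingers": 87,"dx": -297,"dy": -173,"dz": 56,"az": -10.5},{"fingers": 87,"dx": -340,"dy": -198,"dz": 64,"az": -10.5}], "squeeze": 25}}

```text
invalid input
```

Request:
{"fn": "arm_command", "kwargs": {"deltas": [{"fingers": 87,"dx": -43,"dy": -25,"dz": 8,"ax": 0,"ay": 0,"az": -2},{"fingers": 87,"dx": -85,"dy": -50,"dz": 16,"ax": 0,"ay": 0,"az": -4},{"fingers": 87,"dx": -128,"dy": -74,"dz": 24,"ax": 0,"ay": 0,"az": -6},{"fingers": 87,"dx": -170,"dy": -99,"dz": 32,"ax": 0,"ay": 0,"az": -8},{"fingers": 87,"dx": -212,"dy": -124,"dz": 40,"ax": 0,"ay": 0,"az": -10},{"fingers": 87,"dx": -255,"dy": -149,"dz": 48,"ax": 0,"ay": 0,"az": -10.5},{"fingers": 87,"dx": -297,"dy": -173,"dz": 56,"ax": 0,"ay": 0,"az": -10.5},{"fingers": 87,"dx": -340,"dy": -198,"dz": 64,"ax": 0,"ay": 0,"az": -10.5}], "squeeze": 25}}

```text
time: 0.9
tcp_pos: [0.4743, 0.3431, 0.1582]
tcp_rot: [-0.0, 0.07, 0.998, -0.0]
force: [-0.2, 0.7, -0.3]
opening: 0.0872
gripper_force: 0.0
```

```bash
cat >> h.py <<'E'
from scipy.spatial.transform import Rotation as Ro
def togo(x,y,z,ydeg):
    s=observe(); q=s['tcp_rot']; M=Ro.from_quat([q[1],q[2],q[3],q[0]]).as_matrix()
    d=M.T@(np.array([x,y,z])-s['tcp_pos'])*1000
    yv=np.array([np.cos(np.radians(ydeg)),np.sin(np.radians(ydeg)),0]); zv=np.array([0,0,-1.])
    rv=Ro.from_matrix(M.T@np.c_[np.cross(yv,zv),yv,zv]).as_rotvec(degrees=True)
    print('t',s['time'],'tcp',np.round(s['tcp_pos'],4),'d',d.round(1),'rot',rv.round(2),'F',np.round(s['force'],1),'op',round(s['opening'],4))
E
python3 -c "
from h import *
togo(.603,.1965,.122,82)"
```

```text
t 0.9 tcp [0.4743 0.3431 0.1582] d [-147.8 -127.3   36.2] rot [-0.01 -0.02  0.02] F [-0.2  0.7 -0.3] op 0.0872
```

Request:
{"fn": "arm_command", "kwargs": {"deltas": [{"fingers": 87,"dx": -37,"dy": -32,"dz": 9,"ax": 0,"ay": 0,"az": 0},{"fingers": 87,"dx": -74,"dy": -64,"dz": 18,"ax": 0,"ay": 0,"az": 0},{"fingers": 87,"dx": -111,"dy": -96,"dz": 27,"ax": 0,"ay": 0,"az": 0},{"fingers": 87,"dx": -148,"dy": -127,"dz": 36,"ax": 0,"ay": 0,"az": 0},{"fingers": 87,"dx": -148,"dy": -127,"dz": 36,"ax": 0,"ay": 0,"az": 0},{"fingers": 87,"dx": -148,"dy": -127,"dz": 36,"ax": 0,"ay": 0,"az": 0}]}}

```text
time: 1.5
tcp_pos: [0.6026, 0.1968, 0.1219]
tcp_rot: [-0.001, 0.071, 0.997, -0.0]
force: [-0.8, 0.5, -0.8]
opening: 0.0867
gripper_force: 0.0
```

```bash
python3 -c "
from h import *
togo(.603,.1965,.050,82)
S=snap('side','s1');T=snap('top','t1')
c=lambda I,x,y:cv2.resize(I[y:y+90,x:x+120],(400,300),interpolation=cv2.INTER_CUBIC)
cv2.imwrite('pics/c1.png',np.hstack([c(S,210,110),c(T,150,140)])[:,:,::-1])"
```

```text
t 1.5 tcp [0.6026 0.1968 0.1219] d [-0.5 -0.2 71.9] rot [-0.06 -0.06 -0.18] F [-0.8  0.5 -0.8] op 0.0867
```

View pics/c1.png

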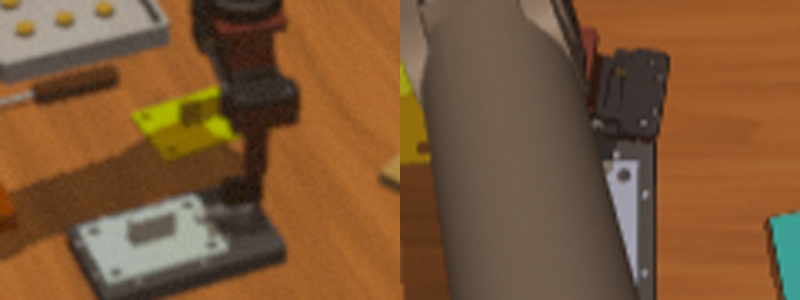

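The side crop shows the gripper straight above the knob. In the top view the arm hides most of the fixture. I'll go down and grip.

Request:
{"fn": "arm_command", "kwargs": {"deltas": [{"fingers": 87,"dx": 0,"dy": 0,"dz": 25,"ax": 0,"ay": 0,"az": 0},{"fingers": 87,"dx": 0,"dy": 0,"dz": 50,"ax": 0,"ay": 0,"az": 0},{"fingers": 87,"dx": 0,"dy": 0,"dz": 66,"ax": 0,"ay": 0,"az": 0},{"fingers": 87,"dx": 0,"dy": 0,"dz": 72,"ax": 0,"ay": 0,"az": 0},{"fingers": 30,"dx": 0,"dy": 0,"dz": 72,"ax": 0,"ay": 0,"az": 0},{"fingers": 5,"dx": 0,"dy": 0,"dz": 72,"ax": 0,"ay": 0,"az": 0},{"fingers": 5,"dx": 0,"dy": 0,"dz": 72,"ax": 0,"ay": 0,"az": 0},{"fingers": 5,"dx": 0,"dy": 0,"dz": 72,"ax": 0,"ay": 0,"az": 0}], "squeeze": 25}}

```text
time: 2.4
tcp_pos: [0.603, 0.1986, 0.0517]
tcp_rot: [0.001, 0.07, 0.998, 0.0]
force: [0.7, -0.2, -0.3]
opening: 0.0585
gripper_force: 0.0
```

Request:
{"fn": "arm_command", "kwargs": {"deltas": [{"fingers": 5,"dx": 0,"dy": 0,"dz": 0,"ax": 0,"ay": 0,"az": 0},{"fingers": 5,"dx": 0,"dy": 0,"dz": 0,"ax": 0,"ay": 0,"az": 0},{"fingers": 5,"dx": 0,"dy": 0,"dz": 0,"ax": 0,"ay": 0,"az": 0}]}}

```text
time: 2.7
tcp_pos: [0.6025, 0.1984, 0.0508]
tcp_rot: [0.0, 0.07, 0.998, 0.0]
force: [-0.4, 0.1, 0.8]
opening: 0.0346
gripper_force: 0.0
```

```bash
python3 -c "
from h import *
togo(.603,.1965,.050,82);print(observe()['moment'],observe()['gripper_force'])"
```

```text
t 2.7 tcp [0.6025 0.1984 0.0508] d [-0.8 -1.8  0.8] rot [0.01 0.01 0.  ] F [-0.4  0.1  0.8] op 0.0346
[ 0.03396277 -0.01464777  0.00704861] 0.0
```

Request:
{"fn": "arm_command", "kwargs": {"deltas": [{"fingers": 5,"dx": 0,"dy": 0,"dz": 0,"ax": 0,"ay": 0,"az": 0},{"fingers": 5,"dx": 0,"dy": 0,"dz": 0,"ax": 0,"ay": 0,"az": 0},{"fingers": 5,"dx": 0,"dy": 0,"dz": 0,"ax": 0,"ay": 0,"az": 0},{"fingers": 5,"dx": 0,"dy": 0,"dz": 0,"ax": 0,"ay": 0,"az": 0},{"fingers": 5,"dx": 0,"dy": 0,"dz": 0,"ax": 0,"ay": 0,"az": 0}]}}

```text
time: 3.2
tcp_pos: [0.6023, 0.1966, 0.0507]
tcp_rot: [-0.0, 0.07, 0.998, -0.001]
force: [-2.7, -5.9, 2.4]
opening: 0.0116
gripper_force: 25.0
```

```bash
python3 -c "
from h import *
togo(.603,.1965,.050,82);print(observe()['moment'],observe()['gripper_force'])"
```

```text
t 3.2 tcp [0.6023 0.1966 0.0507] d [-0.8 -0.   0.7] rot [-0.12 -0.03 -0.07] F [-2.7 -5.9  2.4] op 0.0116
[-1.09810368  0.27129232 -0.02432753] 24.999780356884003
```

Request:
{"fn": "arm_command", "kwargs": {"deltas": [{"fingers": 5,"dx": 0,"dy": 0,"dz": 0,"ax": 0,"ay": 0,"az": 5},{"fingers": 5,"dx": 0,"dy": 0,"dz": 0,"ax": 0,"ay": 0,"az": 12},{"fingers": 5,"dx": 0,"dy": 0,"dz": 0,"ax": 0,"ay": 0,"az": 19},{"fingers": 5,"dx": 0,"dy": 0,"dz": 0,"ax": 0,"ay": 0,"az": 26},{"fingers": 5,"dx": 0,"dy": 0,"dz": 0,"ax": 0,"ay": 0,"az": 33},{"fingers": 5,"dx": 0,"dy": 0,"dz": 0,"ax": 0,"ay": 0,"az": 40},{"fingers": 5,"dx": 0,"dy": 0,"dz": 0,"ax": 0,"ay": 0,"az": 46},{"fingers": 5,"dx": 0,"dy": 0,"dz": 0,"ax": 0,"ay": 0,"az": 46}]}}

```text
time: 4.0
tcp_pos: [0.6022, 0.1966, 0.0506]
tcp_rot: [0.0, 0.456, 0.89, -0.001]
force: [-1.5, -5.4, 2.9]
opening: 0.0118
gripper_force: 25.0
```

```bash
python3 -c "
from h import *
togo(.603,.1965,.050,10);print(observe()['moment'],observe()['gripper_force'])"
```

```text
t 4.0 tcp [0.6022 0.1966 0.0506] d [-0.5  0.6  0.6] rot [-0.09  0.11 25.77] F [-1.5 -5.4  2.9] op 0.0118
[-1.17930468  0.34347549 -0.04786685] 25.000840723514557
```

Request:
{"fn": "arm_command", "kwargs": {"deltas": [{"fingers": 5,"dx": 0,"dy": 0,"dz": 0,"ax": 0,"ay": 0,"az": 7},{"fingers": 5,"dx": 0,"dy": 0,"dz": 0,"ax": 0,"ay": 0,"az": 14},{"fingers": 5,"dx": 0,"dy": 0,"dz": 0,"ax": 0,"ay": 0,"az": 21},{"fingers": 5,"dx": 0,"dy": 0,"dz": 0,"ax": 0,"ay": 0,"az": 27},{"fingers": 5,"dx": 0,"dy": 0,"dz": 0,"ax": 0,"ay": 0,"az": 27},{"fingers": 60,"dx": 0,"dy": 0,"dz": 0,"ax": 0,"ay": 0,"az": 27},{"fingers": 60,"dx": 0,"dy": 0,"dz": 0,"ax": 0,"ay": 0,"az": 27},{"fingers": 60,"dx": 0,"dy": 0,"dz": 0,"ax": 0,"ay": 0,"az": 27}]}}

```text
time: 4.8
tcp_pos: [0.6024, 0.1995, 0.0506]
tcp_rot: [-0.0, 0.649, 0.761, 0.0]
force: [0.5, 0.4, -0.6]
opening: 0.0323
gripper_force: 0.0
```

Request:
{"fn": "arm_command", "kwargs": {"deltas": [{"fingers": 60,"dx": 0,"dy": 0,"dz": 0,"ax": 0,"ay": 0,"az": 0},{"fingers": 60,"dx": 0,"dy": 0,"dz": 0,"ax": 0,"ay": 0,"az": 0},{"fingers": 60,"dx": 0,"dy": 0,"dz": -30,"ax": 0,"ay": 0,"az": 0},{"fingers": 60,"dx": 0,"dy": 0,"dz": -60,"ax": 0,"ay": 0,"az": 0},{"fingers": 60,"dx": 0,"dy": 0,"dz": -80,"ax": 0,"ay": 0,"az": 0},{"fingers": 60,"dx": 0,"dy": 0,"dz": -80,"ax": 0,"ay": 0,"az": 0}]}}

```text
time: 5.4
tcp_pos: [0.6044, 0.199, 0.1338]
tcp_rot: [0.001, 0.649, 0.76, 0.003]
force: [0.1, -1.0, -0.8]
opening: 0.0601
gripper_force: 0.0
```

```bash
python3 -c "
from h import *
togo(.5039,.1965,.130,90.5)
print(observe()['joint_pos'])
S=snap('side','s2');T=snap('top','t2')
c=lambda I,x,y:cv2.resize(I[y:y+90,x:x+120],(400,300),interpolation=cv2.INTER_CUBIC)
cv2.imwrite('pics/c2.png',np.hstack([c(S,210,110),c(T,150,140)])[:,:,::-1])"
```

```text
t 5.4 tcp [0.6044 0.199  0.1338] d [ 13.2 -99.7   3.2] rot [  0.32   0.14 -81.5 ] F [ 0.1 -1.  -0.8] op 0.0601
[-0.77035161  0.54408706  0.4918643   1.76314972 -0.3162439   0.90760977
  0.01389358]
```

View pics/c2.png

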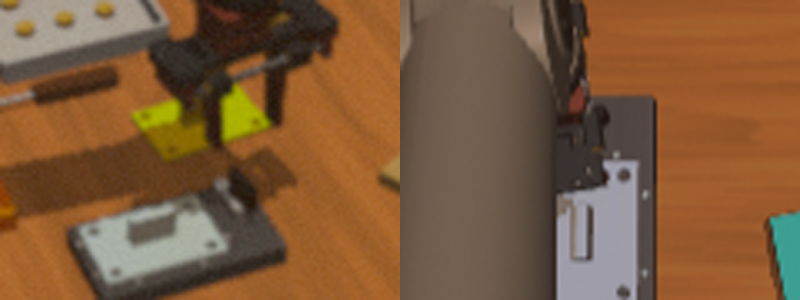

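The side crop shows the bar now pointing sideways (+y), clear of the cover, which still lies in its nest. I'll go over to the rib.

Request:
{"fn": "arm_command", "kwargs": {"deltas": [{"fingers": 60,"dx": 1,"dy": -12,"dz": 0,"ax": 0,"ay": 0,"az": -8},{"fingers": 60,"dx": 3,"dy": -25,"dz": 0,"ax": 0,"ay": 0,"az": -16},{"fingers": 60,"dx": 5,"dy": -37,"dz": 0,"ax": 0,"ay": 0,"az": -24},{"fingers": 60,"dx": 7,"dy": -50,"dz": 0,"ax": 0,"ay": 0,"az": -32},{"fingers": 60,"dx": 8,"dy": -62,"dz": 0,"ax": 0,"ay": 0,"az": -40},{"fingers": 60,"dx": 10,"dy": -75,"dz": 0,"ax": 0,"ay": 0,"az": -48},{"fingers": 60,"dx": 11,"dy": -87,"dz": 0,"ax": 0,"ay": 0,"az": -56},{"fingers": 60,"dx": 13,"dy": -100,"dz": 0,"ax": 0,"ay": 0,"az": -64}]}}

```text
time: 6.3
tcp_pos: [0.5001, 0.1952, 0.1292]
tcp_rot: [-0.001, 0.145, 0.989, -0.001]
force: [-0.3, 0.5, -0.8]
opening: 0.0599
gripper_force: 0.0
```

Request:
{"fn": "arm_command", "kwargs": {"deltas": [{"fingers": 60,"dx": 0,"dy": 0,"dz": 0,"ax": 0,"ay": 0,"az": -8},{"fingers": 60,"dx": 0,"dy": 0,"dz": 0,"ax": 0,"ay": 0,"az": -17.5},{"fingers": 60,"dx": 0,"dy": 0,"dz": 0,"ax": 0,"ay": 0,"az": -17.5},{"fingers": 60,"dx": 0,"dy": 0,"dz": 0,"ax": 0,"ay": 0,"az": -17.5}]}}

```text
time: 6.7
tcp_pos: [0.501, 0.1954, 0.1298]
tcp_rot: [-0.001, -0.003, 1.0, -0.0]
force: [0.6, 0.7, -0.1]
opening: 0.0599
gripper_force: 0.0
```

```bash
python3 -c "
from h import *
togo(.5039,.1965,.038,90.5)
S=snap('side','s3')
cv2.imwrite('pics/c3.png',cv2.resize(S[80:200,190:350],(640,480),interpolation=cv2.INTER_CUBIC)[:,:,::-1])"
```

```text
t 6.7 tcp [0.501  0.1954 0.1298] d [-3.1  1.1 91.7] rot [-0.03 -0.1  -0.19] F [ 0.6  0.7 -0.1] op 0.0599
```

View pics/c3.png

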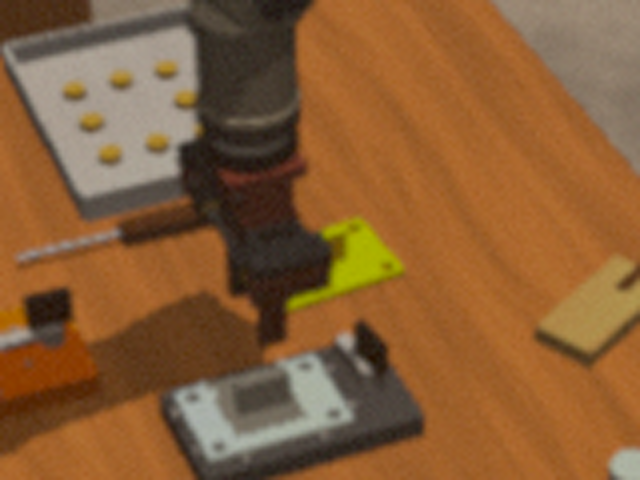

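The picture shows the bar pointing to +y, well clear, with the gripper over the rib. I'll go down and grip.

Request:
{"fn": "arm_command", "kwargs": {"deltas": [{"fingers": 60,"dx": -2.5,"dy": 1,"dz": 30,"ax": 0,"ay": 0,"az": 0},{"fingers": 60,"dx": -2.5,"dy": 1,"dz": 60,"ax": 0,"ay": 0,"az": 0},{"fingers": 60,"dx": -2.5,"dy": 1,"dz": 82,"ax": 0,"ay": 0,"az": 0},{"fingers": 60,"dx": -2.5,"dy": 1,"dz": 91,"ax": 0,"ay": 0,"az": 0},{"fingers": 5,"dx": -2.5,"dy": 1,"dz": 91,"ax": 0,"ay": 0,"az": 0},{"fingers": 5,"dx": -2.5,"dy": 1,"dz": 91,"ax": 0,"ay": 0,"az": 0},{"fingers": 5,"dx": -2.5,"dy": 1,"dz": 91,"ax": 0,"ay": 0,"az": 0},{"fingers": 5,"dx": -2.5,"dy": 1,"dz": 91,"ax": 0,"ay": 0,"az": 0}], "squeeze": 40}}

```text
time: 7.55
tcp_pos: [0.5048, 0.197, 0.0408]
tcp_rot: [0.001, -0.004, 1.0, 0.0]
force: [-0.1, 0.3, -0.7]
opening: 0.0318
gripper_force: 0.0
```

Request:
{"fn": "arm_command", "kwargs": {"deltas": [{"fingers": 5,"dx": 0,"dy": 0,"dz": 0,"ax": 0,"ay": 0,"az": 0},{"fingers": 5,"dx": 0,"dy": 0,"dz": 0,"ax": 0,"ay": 0,"az": 0},{"fingers": 5,"dx": 0,"dy": 0,"dz": 0,"ax": 0,"ay": 0,"az": 0},{"fingers": 5,"dx": 0,"dy": 0,"dz": 0,"ax": 0,"ay": 0,"az": 0},{"fingers": 5,"dx": 0,"dy": 0,"dz": 0,"ax": 0,"ay": 0,"az": 0}]}}

```text
time: 8.05
tcp_pos: [0.5042, 0.1966, 0.04]
tcp_rot: [0.0, -0.004, 1.0, 0.0]
force: [-1.6, -0.2, 5.5]
opening: 0.0116
gripper_force: 40.0
```

```bash
python3 -c "
from h import *
togo(.5039,.1965,.038,90.5);print(observe()['gripper_force'])"
```

```text
t 8.05 tcp [0.5042 0.1966 0.04  ] d [ 0.3 -0.1  2. ] rot [ 0.    0.01 -0.01] F [-1.6 -0.2  5.5] op 0.0116
40.0013530254364
```

Request:
{"fn": "arm_command", "kwargs": {"deltas": [{"fingers": 5,"dx": 0,"dy": 0,"dz": -8,"ax": 0,"ay": 0,"az": 0},{"fingers": 5,"dx": 0,"dy": 0,"dz": -24,"ax": 0,"ay": 0,"az": 0},{"fingers": 5,"dx": 0,"dy": 0,"dz": -45,"ax": 0,"ay": 0,"az": 0},{"fingers": 5,"dx": 0,"dy": 0,"dz": -68,"ax": 0,"ay": 0,"az": 0},{"fingers": 5,"dx": 0,"dy": 0,"dz": -88,"ax": 0,"ay": 0,"az": 0},{"fingers": 5,"dx": 0,"dy": 0,"dz": -100,"ax": 0,"ay": 0,"az": 0},{"fingers": 5,"dx": 0,"dy": 0,"dz": -105,"ax": 0,"ay": 0,"az": 0},{"fingers": 5,"dx": 0,"dy": 0,"dz": -105,"ax": 0,"ay": 0,"az": 0}]}}

```text
time: 8.85
tcp_pos: [0.504, 0.1967, 0.1448]
tcp_rot: [0.0, -0.004, 1.0, 0.0]
force: [-0.4, 0.9, -4.5]
opening: 0.012
gripper_force: 40.0
```

```bash
python3 -c "
from h import *
togo(.5025,-.2428,.142,88.5);print(observe()['gripper_force'],observe()['moment'])
S=snap('side','s4');T=snap('top','t4')
c=lambda I,x,y:cv2.resize(I[y:y+90,x:x+120],(400,300),interpolation=cv2.INTER_CUBIC)
cv2.imwrite('pics/c4.png',np.hstack([c(S,210,90),c(T,150,140)])[:,:,::-1])"
```

```text
t 8.85 tcp [0.504  0.1967 0.1448] d [   5.4 -439.5    2.7] rot [0.01 0.01 2.01] F [-0.4  0.9 -4.5] op 0.012
39.99912679195404 [ 0.04331211 -0.04061996  0.01909571]
```

View pics/c4.png

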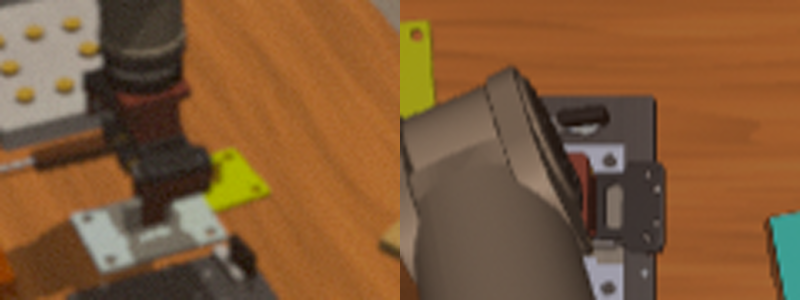

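The cover is lifted, looks level in the side crop, and hangs clear of the fixture. I'll carry it to the housing.

Request:
{"fn": "arm_command", "kwargs": {"deltas": [{"fingers": 5,"dx": 0,"dy": -10,"dz": 0,"ax": 0,"ay": 0,"az": 0},{"fingers": 5,"dx": 0,"dy": -30,"dz": 0,"ax": 0,"ay": 0,"az": 0},{"fingers": 5,"dx": 1,"dy": -60,"dz": 0,"ax": 0,"ay": 0,"az": 0.5},{"fingers": 5,"dx": 1,"dy": -95,"dz": 0,"ax": 0,"ay": 0,"az": 0.5},{"fingers": 5,"dx": 2,"dy": -132,"dz": 0,"ax": 0,"ay": 0,"az": 1},{"fingers": 5,"dx": 2,"dy": -170,"dz": 0,"ax": 0,"ay": 0,"az": 1},{"fingers": 5,"dx": 3,"dy": -208,"dz": 0,"ax": 0,"ay": 0,"az": 1.5},{"fingers": 5,"dx": 3,"dy": -245,"dz": 0,"ax": 0,"ay": 0,"az": 2}]}}

```text
time: 9.75
tcp_pos: [0.5021, -0.0508, 0.1441]
tcp_rot: [-0.001, 0.014, 1.0, -0.0]
force: [-0.5, -0.4, -3.9]
opening: 0.0116
gripper_force: 40.0
```

```bash
python3 -c "
from h import *
togo(.5025,-.2428,.142,88.5)"
```

```text
t 9.75 tcp [ 0.5021 -0.0508  0.1441] d [  -5.6 -191.9    2.2] rot [-0.02 -0.08 -0.06] F [-0.5 -0.4 -3.9] op 0.0116
```

Request:
{"fn": "arm_command", "kwargs": {"deltas": [{"fingers": 5,"dx": -1,"dy": -35,"dz": 0,"ax": 0,"ay": 0,"az": 0},{"fingers": 5,"dx": -2,"dy": -75,"dz": 0,"ax": 0,"ay": 0,"az": 0},{"fingers": 5,"dx": -3,"dy": -115,"dz": 0,"ax": 0,"ay": 0,"az": 0},{"fingers": 5,"dx": -4,"dy": -150,"dz": 0,"ax": 0,"ay": 0,"az": 0},{"fingers": 5,"dx": -5,"dy": -178,"dz": 0,"ax": 0,"ay": 0,"az": 0},{"fingers": 5,"dx": -5.5,"dy": -190,"dz": 0,"ax": 0,"ay": 0,"az": 0},{"fingers": 5,"dx": -5.5,"dy": -192,"dz": 0,"ax": 0,"ay": 0,"az": 0},{"fingers": 5,"dx": -5.5,"dy": -192,"dz": 0,"ax": 0,"ay": 0,"az": 0}]}}

```text
time: 10.55
tcp_pos: [0.5034, -0.2394, 0.1442]
tcp_rot: [-0.001, 0.013, 1.0, 0.001]
force: [-0.5, 0.4, -2.9]
opening: 0.0119
gripper_force: 40.0
```

Request:
{"fn": "arm_command", "kwargs": {"deltas": [{"fingers": 5,"dx": 0,"dy": 0,"dz": 15,"ax": 0,"ay": 0,"az": 0},{"fingers": 5,"dx": 0,"dy": 0,"dz": 30,"ax": 0,"ay": 0,"az": 0},{"fingers": 5,"dx": 0,"dy": 0,"dz": 36,"ax": 0,"ay": 0,"az": 0},{"fingers": 5,"dx": 0,"dy": 0,"dz": 36,"ax": 0,"ay": 0,"az": 0},{"fingers": 5,"dx": 0,"dy": 0,"dz": 36,"ax": 0,"ay": 0,"az": 0}]}}

```text
time: 11.05
tcp_pos: [0.5042, -0.2397, 0.1091]
tcp_rot: [0.0, 0.012, 1.0, 0.0]
force: [0.9, -1.2, -3.9]
opening: 0.0117
gripper_force: 40.0
```

```bash
python3 -c "
from h import *
togo(.5025,-.2428,.097,88.5)
S=snap('side','s5');T=snap('top','t5')
c=lambda I,x,y:cv2.resize(I[y:y+75,x:x+100],(400,300),interpolation=cv2.INTER_CUBIC)
cv2.imwrite('pics/c5.png',np.hstack([c(S,260,230),c(T,305,175)])[:,:,::-1])"
```

```text
t 11.05 tcp [ 0.5042 -0.2397  0.1091] d [ 1.6 -3.1 12.1] rot [0.01 0.02 0.07] F [ 0.9 -1.2 -3.9] op 0.0117
```

View pics/c5.png

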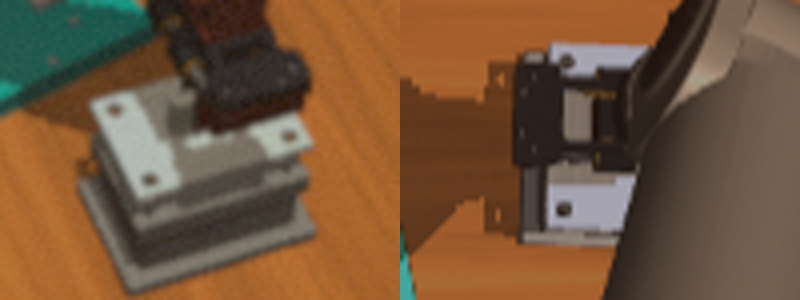

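The side crop shows three cover holes, near (289,257), (298,275) and (332,264). The top view shows the two +y holes, near (347,190) and (346,227). The cover is over the housing, so I'll correct the position, lower it and measure.

Request:
{"fn": "arm_command", "kwargs": {"deltas": [{"fingers": 5,"dx": 0.8,"dy": -1.5,"dz": 6,"ax": 0,"ay": 0,"az": 0},{"fingers": 5,"dx": 1.5,"dy": -3,"dz": 11,"ax": 0,"ay": 0,"az": 0},{"fingers": 5,"dx": 1.5,"dy": -3,"dz": 12,"ax": 0,"ay": 0,"az": 0},{"fingers": 5,"dx": 1.5,"dy": -3,"dz": 12,"ax": 0,"ay": 0,"az": 0},{"fingers": 5,"dx": 1.5,"dy": -3,"dz": 12,"ax": 0,"ay": 0,"az": 0}]}}

```text
time: 11.65
tcp_pos: [0.5021, -0.2434, 0.0967]
tcp_rot: [-0.0, 0.013, 1.0, 0.0]
force: [0.8, -0.0, -2.9]
opening: 0.0116
gripper_force: 40.0
```

```bash
python3 - <<'E'
from h import *
togo(.5026,-.2427,.097,88.5)
S=snap('side','s6');T=snap('top','t6')
z=observe()['tcp_pos'][2]-.015+.006
T0=cv2.imread('pics/top0.png');S0=cv2.imread('pics/side0.png')
# housing tapped positions per camera
ht=cast('top',dark(T0,[(345.5,192),(368,192.8),(344.8,228),(367.5,228.7)]),.07)[:,:2]
gs=[(321.6,255.4),(331.6,271.8),(288,265.2),(297.2,282.8)]
hs_px=dark(S0,gs,2); hs=cast('side',hs_px,.07)[:,:2]
print('housing top',fit(ht),'side',fit(hs),hs_px.round(1).tolist())
pt=dark(T,[(346,192.5),(346,229)],3); ct=cast('top',pt,z)[:,:2]
exp=proj('side',np.c_[ht+[-.004,-.006],np.full(4,z)])
print('expected side px',exp.round(1).tolist())
ps=dark(S,exp[[1,2,3]],2); cs=cast('side',ps,z)[:,:2]
print('z',z,'top px',pt.round(1).tolist(),'side px',ps.round(1).tolist())
print('top err mm (cover-housing)',((ct-ht[[0,2]])*1000).round(1).tolist())
print('side err mm',((cs-hs[[1,2,3]])*1000).round(1).tolist())
c=lambda I,x,y:cv2.resize(I[y:y+60,x:x+80],(400,300),interpolation=cv2.INTER_CUBIC)
cv2.imwrite('pics/c6.png',np.hstack([c(S,270,235),c(T,320,178)])[:,:,::-1])
E
```

```text
t 11.65 tcp [ 0.5021 -0.2434  0.0967] d [-0.4  0.7 -0.3] rot [ 0.   -0.01 -0.  ] F [ 0.8 -0.  -2.9] op 0.0116
housing top (array([ 0.50230618, -0.24283932]), np.float64(-0.026539270490402837), np.float64(0.00012554056981126105)) side (array([ 0.500274  , -0.24514508]), np.float64(-0.030777494652471968), np.float64(0.0004568829139495259)) [[321.5, 255.0], [331.2, 271.6], [287.9, 264.8], [296.6, 282.6]]
expected side px [[321.8, 251.9], [331.5, 268.9], [287.8, 262.2], [296.8, 279.8]]
z 0.08782115198314863 top px [[nan, nan], [345.8, 227.7]] side px [[331.6, 267.7], [287.9, 261.0], [296.7, 278.5]]
top err mm (cover-housing) [[nan, nan], [-0.1, 0.4]]
side err mm [[-0.1, -0.1], [-0.5, -0.5], [0.2, 0.5]]h.py:21: RuntimeWarning: invalid value encountered in scalar divide
  x,y=(X*wt).sum()/wt.sum(),(Y*wt).sum()/wt.sum()
```

View pics/c6.png

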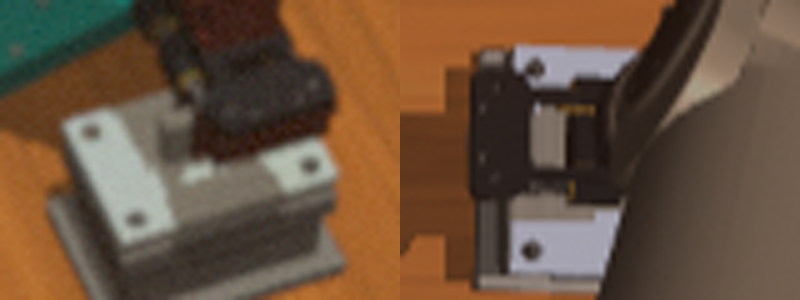

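The side crop shows the cover level, with a small gap over the housing. Its three visible holes at (332,268), (288,261) and (297,278) match the tapped holes to about 0.5 mm, and the one measured top-view hole agrees. I'll let it settle and hand in.

Request:
{"fn": "arm_command", "kwargs": {"deltas": [{"fingers": 5,"dx": 0,"dy": 0,"dz": 0,"ax": 0,"ay": 0,"az": 0},{"fingers": 5,"dx": 0,"dy": 0,"dz": 0,"ax": 0,"ay": 0,"az": 0},{"fingers": 5,"dx": 0,"dy": 0,"dz": 0,"ax": 0,"ay": 0,"az": 0},{"fingers": 5,"dx": 0,"dy": 0,"dz": 0,"ax": 0,"ay": 0,"az": 0}]}}

```text
time: 12.15
tcp_pos: [0.5022, -0.2434, 0.0967]
tcp_rot: [0.0, 0.013, 1.0, 0.0]
force: [0.2, 0.7, -3.4]
opening: 0.0117
gripper_force: 40.0
```

```bash
python3 -c "
from h import *
togo(.5026,-.2427,.097,88.5);print(sign_off())"
```

```text
t 12.15 tcp [ 0.5022 -0.2434  0.0967] d [-0.4  0.7 -0.3] rot [0.   0.   0.01] F [ 0.2  0.7 -3.4] op 0.0117
the job is handed in; nothing more can be done
None
```

I handed the job in at 12.2 s (no verdict came back): the clamp is swung clear, and the gripper holds the cover level about 12 mm above the housing, with the four corner holes I could measure within about 0.7 mm of the threaded holes.

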